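Start the heated airer

ROBOT

A 6-joint arm with a two-finger parallel gripper is mounted at the origin on the work surface. World frame = base frame: x ahead of the robot, y to its left, z up, the work surface at z = 0. Lengths are in m, angles in rad, forces in N, time in s.
With the tool pointing down it reaches from about 0.35 to 0.95 m from the base axis. Payload 17.4 kg.
Tool frame: the origin (TCP) lies at the very end of the fingers, on their centre line; the grasp point (between the pads) lies robot.pinch_z behind it (robot.pinch_z is the distance from the TCP to the grasp point, in m); z points along the fingers, y is the line along which they close (so a half turn about z gives the same grasp; the last joint's range is limited). The gripper opens to 93 mm and grips with 3 to 60 N. Pads are 15 mm wide; open, the fingers measure 128 mm over their backs; the gripper's body (75 mm by 188 mm) begins 65 mm behind the grasp point.
Start: joints at [1.148, 0.116, 1.442, -0, 1.584, -0.038], TCP at [0.253, 0.626, 0.193] pointing down, gripper open.
Joint ranges: [-2.83, 2.83], [-0.83, 2.19], [0.07, 2.5], [-1.14, 4.28], [0.01, 3], [-2.97, 2.97]. Speed limits (rad/s): [1.89, 1.89, 2.22, 3.14, 3.14, 3.14].

INTERFACE

Orientations are given as a unit quaternion [x, y, z, w].
In Python, from cell import robot, vision gives the robot as it stands.
- The arm moves only by the shell command python3 -m handwheel 'ROWS'. ROWS is JSON, a list of rows, each a list of 7 numbers: the shift along the tool's x, y, z in units of 30 mm (1.0 is 30 mm), then the turn, a rotation vector about the tool's x, y, z in units of 6 degrees (1.0 is 6 degrees), then the opening, from 0 (shut) to 1 (fully open). In form: [[dx, dy, dz, wx, wy, wz, fingers], ...]. A call has 1 to 10 rows; each row shifts and turns the commanded pose from where the row before left it, along the tool's axes as they then stand; what a row does not reach is not made up. A row lasts 1/10 s, in which the tool goes at most 50 mm and 8.59 degrees, less where a joint would pass 70% of its speed; a pose out of reach is approached as far as the arm can. A call is refused whole if a number of a shift passes 1 or a number of a turn 1, either way. A call with a gripper value outside its range is refused whole. The fingers move at their own pace and stop on an object; the grip force is fixed at half the most. Time passes only in rows, so rows that do not move let the fingers close. It gives the time, the measured TCP pose, the force, the opening and the grip force at its end, in the units of the state.
- robot.sense(): the state, without advancing time (a new reading comes with each control period).
- vision.camera(name): name is "side" or "top" or "wrist"; returns the picture (420x560x3 uint8, red, green, blue); there is no depth.
- vision.get_calibration(name): a dict with "intrinsics" (3x3 intrinsics, pixels), "rvec" (rotation vector, rad) and "tvec" (3), from world to camera coordinates, as OpenCV has them; the wrist camera has in their place "mount" (4x4, takes a point from camera to tool coordinates, whose origin is the TCP and whose axes are the flange's). Camera axes: x right, y down, z forward; pixel columns grow to the right and rows downward; lengths in m; the calibration is good to about 2 mm. The wrist camera is an equidistant fisheye: a pixel r from the principal point sees the ray r / f radians off the axis. A picture is of the moment at which its call begins: read the wrist's pose just before it. get_calibration takes no time and is no camera call.
- robot.close_job(): hands the job in; it is judged then, once.
The state is a dict: "t": time; "joints": joint angles; "joint_vel": joint speeds; "tau": joint torques, N m; "tool_pos": TCP position; "tcp_rot": TCP orientation; "wrist_force": force on the tool from outside, world axes, zero at the start; "ft_torque": the same for the moment, N m; "grip_width": opening from 0.0 (shut) to 1.0 (fully open); "finger_force": force on a finger pad.
Only numpy, scipy, OpenCV 4.12 (cv2) and the standard library are available. Lean on these libraries where they do the work, as an engineer would, in place of code of your own. Each camera call takes 0.05 s, during which the arm holds its last target. There are 200 camera calls.

TASK

Start the wall airer: press the far half of the green rocker until it is fully on, then press the blue key on the cream console all the way in, and then press the yellow start key right down and let it spring back, in that order. Only press: do not pick up or shove the console, leave the white rocker and the red key alone, and leave the other things on the shelf where they stand.

Things in the scene. Friction and masses are not known exactly. Their poses are not given: they have to be found in the camera images.
- green_switch: green isolator switch: grey housing fixed to the shelf, 90 mm long (its x) by 64 mm wide (its y), 30 mm high, carrying one flat green paddle rocker. Origin: centre of its underside; x points along the paddle towards the half that is pressed for on (roughly away from the robot), z up.
- white_switch: white isolator switch: grey housing fixed to the shelf, 90 mm long (its x) by 64 mm wide (its y), 30 mm high, carrying one flat white paddle rocker. Origin: centre of its underside; x points along the paddle towards the half that is pressed for on (roughly away from the robot), z up.
- green_paddle (a joint): green rocker paddle's tilt in rad: 0 off (far half raised by 0.2 rad), 0.4 fully on (far half down by 0.2 rad). It turns about the switch's y axis, 37 mm above the shelf at the middle of the housing, and stays where it is left (friction 0.05 N m, about 2.5 N at the press point).
- white_paddle (a joint): white rocker paddle's tilt in rad: 0 off (far half raised by 0.2 rad), 0.4 fully on (far half down by 0.2 rad). It turns about the switch's y axis, 37 mm above the shelf at the middle of the housing, and stays where it is left (friction 0.05 N m, about 2.5 N at the press point).
- green_press (a point): top of the green paddle, middle of its far half, 20 mm from the pivot (black dot 2 mm farther out). Paddle 60 x 36 x 8 mm, pivot under its middle, proud of the housing everywhere. The point is 49 mm above the shelf when off, 41 mm fully on; a flat fingertip 22 mm wide over it must come down to 43 mm for fully on. The frame tilts with the paddle.
- white_press (a point): top of the white paddle, middle of its far half, 20 mm from the pivot (black dot 2 mm farther out). Paddle 60 x 36 x 8 mm, pivot under its middle, proud of the housing everywhere. The point is 49 mm above the shelf when off, 41 mm fully on; a flat fingertip 22 mm wide over it must come down to 43 mm for fully on. The frame tilts with the paddle.
- console: cream cordless control console, loose on rubber feet, 0.8 kg: 130 mm (its x) by 270 mm (its y) by 44 mm high. Origin: centre of its underside, z up; three round keys in a row along its y: blue at +90 mm, yellow in the middle, red at -90 mm.
- blue_top (a point): centre of the flat top of the blue round key, 34 mm across, the heat selector; it stays in where it is pushed (friction 3 N, no spring). It stands 13 mm proud of the console's top, 57 mm above the shelf, and has 7 mm of straight downward travel, ending 6 mm proud.
- yellow_top (a point): centre of the flat top of the yellow round key, 34 mm across, the start key; sprung, 1.5 N to begin and 5 N fully down, and comes back up by itself. It stands 13 mm proud of the console's top, 57 mm above the shelf, and has 7 mm of straight downward travel, ending 6 mm proud.
- red_top (a point): centre of the flat top of the red round key, 34 mm across, the reset key; sprung like the yellow one, to be left alone. It stands 13 mm proud of the console's top, 57 mm above the shelf, and has 7 mm of straight downward travel, ending 6 mm proud.
- blue_key (a joint): how far the blue key is pressed, in m: 0 up, 0.007 fully in
- yellow_key (a joint): how far the yellow key is pressed, in m: 0 up, 0.007 fully in
- red_key (a joint): how far the red key is pressed, in m: 0 up, 0.007 fully in
- caddy: two-tier stacking plastic caddy, teal below and cream above, 170 x 200 x 190 mm high, loose; origin at centre of underside
- pump_bottle: closed pale-blue pump bottle with white press top, 68 mm across, 194 mm high, loose; origin at centre of underside
- peg_tin: aluminium tin of wooden pegs, 96 mm across, about 110 mm high, loose; origin at centre of underside
- funnel: folded pink silicone funnel, 112 mm across, 34 mm high, loose; origin at centre of underside
- brush: small bamboo brush lying bristles down, 50 x 150 (its y) x 36 mm high, loose; origin at centre of underside
- dose_cup: blue plastic dosing cup, 68 mm across, 60 mm high, loose; origin at centre of underside
Things that resemble listed ones, but are neither listed nor needed, are in the scene too. What is shaped like the green_switch but pink or turquoise is not meant.

How it is judged:
By the outcome, as a careful person would: the job done as asked, in the order asked, and still so for the second after the job is handed in, with the robot touching nothing.
It also fails if it takes over 40 s, if anything falls off the work surface, if the arm or the gripper's body presses on something with over 40 N, if the wrist force passes 120 N, or if a joint passes its speed limit or range.

## Working session

There is one attempt and no reset: what is moved stays moved. The work goes in short steps, Python scripts to look and compute and a shell command to move; the robot and the scene stay as the last step left them, time stands still between calls to the robot, and variables do not carry over. Pictures are saved under pics/ and viewed, at most 13 in all, crops included, and the job is handed in when it is done.

```bash
mkdir -p pics; python3 - <<'E'
from cell import robot, vision
import cv2, numpy as np
s=robot.sense(); print(s['t'],s['tool_pos'],s['tcp_rot'],robot.pinch_z)
for n in ("top","side"):
    im=vision.camera(n); cv2.imwrite(f'pics/{n}0.png',im[:,:,::-1]); c=vision.get_calibration(n)
    R=cv2.Rodrigues(np.array(c['rvec']))[0]; print(n,-R.T@np.ravel(c['tvec']),R.round(2).tolist(),c['intrinsics'])
E
```

```text
0.0 [0.2532984  0.62540216 0.19267699] [ 1.91245415e-01  9.81542064e-01 -5.90038505e-04 -1.42292178e-04] 0.0188
top [0.47443528 0.02470992 1.4257514 ] [[0.02, -1.0, 0.01], [-1.0, -0.02, -0.08], [0.08, -0.01, -1.0]] [[494.59946585   0.         278.77320217]
 [  0.         494.59946585 207.64749649]
 [  0.           0.           1.        ]]
side [-0.10342717 -0.79917392  0.76074082] [[0.77, -0.64, -0.01], [-0.36, -0.42, -0.83], [0.53, 0.64, -0.55]] [[443.88087037   0.         277.62255482]
 [  0.         443.88087037 209.90188769]
 [  0.           0.           1.        ]]
```

View pics/top0.png

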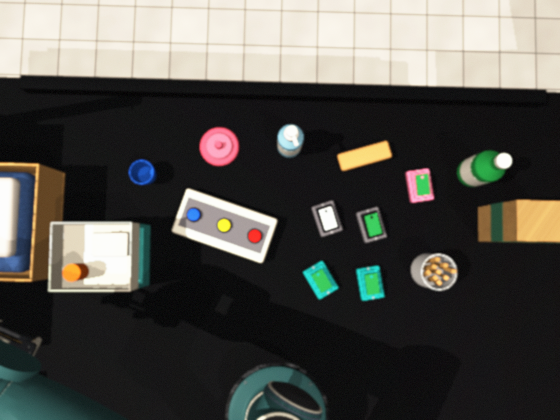

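View pics/side0.png

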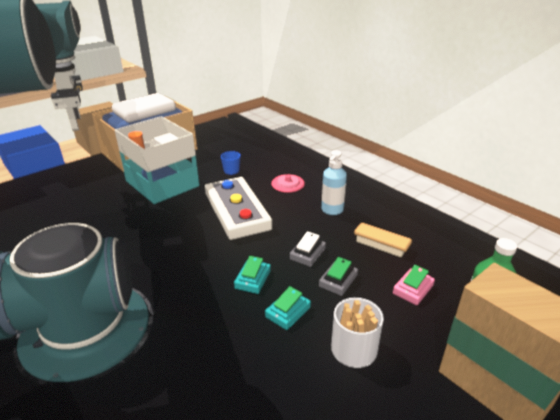

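Top picture: the green paddles are at (371,225) in a grey housing, (321,281) and (370,283) in turquoise housings, and (420,186) in a pink one. The white switch is at (327,219). The console keys are blue (194,215), yellow (224,226) and red (255,236). I choose (371,225), the only green paddle in a grey housing; in the side picture it is at about (340,270). Next I'll measure it and check it in one crop.

```bash
cat > h.py <<'E'
import cv2, numpy as np
from scipy.spatial.transform import Rotation as Ro
def cal(vision,n):
    c=vision.get_calibration(n); R=cv2.Rodrigues(np.array(c['rvec']))[0]
    return np.array(c['intrinsics']),R,np.ravel(c['tvec'])
def ray(C,p):
    K,R,t=C; return -R.T@t, R.T@np.linalg.solve(K,[p[0],p[1],1])
def onz(C,p,z):
    o,d=ray(C,p); return o+d*(z-o[2])/d[2]
def tri(C1,p1,C2,p2):
    (o1,d1),(o2,d2)=ray(C1,p1),ray(C2,p2)
    d1=d1/np.linalg.norm(d1); d2=d2/np.linalg.norm(d2)
    s=np.linalg.lstsq(np.c_[d1,-d2],o2-o1,rcond=None)[0]
    a,b=o1+s[0]*d1,o2+s[1]*d2
    return (a+b)/2,np.linalg.norm(a-b)
HUE=dict(green=(50,75),blue=(105,125),yellow=(24,34),red=(-6,6))
def blob(im,col,near,smin=150,vmin=60):
    h=cv2.cvtColor(im,cv2.COLOR_RGB2HSV).astype(int); lo,hi=HUE[col]
    hh=np.where(h[...,0]>170,h[...,0]-180,h[...,0])
    m=((hh>=lo)&(hh<=hi)&(h[...,1]>smin)&(h[...,2]>vmin)).astype(np.uint8)
    cs=cv2.findContours(m,cv2.RETR_EXTERNAL,cv2.CHAIN_APPROX_NONE)[0]
    cs=[c for c in cs if cv2.contourArea(c)>15]
    f=lambda c:np.array(cv2.minAreaRect(c)[0])
    c=min(cs,key=lambda c:np.linalg.norm(f(c)-near))
    M=cv2.moments(c)
    return np.array([M['m10']/M['m00'],M['m01']/M['m00']]),cv2.minAreaRect(c),c
E
python3 - <<'E'
from h import *
from cell import vision
T,S=cal(vision,'top'),cal(vision,'side')
t=cv2.imread('pics/top0.png')[:,:,::-1]; s=cv2.imread('pics/side0.png')[:,:,::-1]
for col,a,b,z in (('green',(371,225),(340,270),.043),('blue',(194,215),(227,184),.057),('yellow',(224,226),(236,198),.057),('red',(255,236),(246,213),.057)):
    p,r,c=blob(t,col,a); q,r2,c2=blob(s,col,b)
    print(col,p.round(1),cv2.contourArea(c),q.round(1),cv2.contourArea(c2),'plane',onz(T,p,z).round(4),'side',onz(S,q,z).round(4),'tri',*[np.round(x,4) for x in tri(T,p,S,q)])
    if col=='green':
        k=np.array([onz(T,x,z)[:2] for x in cv2.boxPoints(r)]); e=np.diff(np.r_[k,k[:1]],axis=0); print(np.linalg.norm(e,axis=1).round(4),np.degrees(np.arctan2(e[:,1],e[:,0])).round(1))
a=cv2.resize(t[165:305,290:450],None,fx=5,fy=4.28,interpolation=cv2.INTER_CUBIC)
cv2.imwrite('pics/crop.png',a[:,:,::-1])
E
```

```text
Traceback (most recent call last):
  File "h.py", line 24, in blob
    c=min(cs,key=lambda c:np.linalg.norm(f(c)-near))
ValueError: min() iterable argument is empty
```

```bash
python3 - <<'E'
import cv2
t=cv2.cvtColor(cv2.imread('pics/top0.png'),cv2.COLOR_BGR2HSV);s=cv2.cvtColor(cv2.imread('pics/side0.png'),cv2.COLOR_BGR2HSV)
for a,b in (((374,230),(340,270)),((194,215),(227,184)),((224,226),(236,198)),((255,236),(246,213))): print(t[a[1],a[0]],s[b[1],b[0]])
E
sed -i 's/green=(50,75)/green=(55,78)/; s/smin=150,vmin=60/smin=140,vmin=60/' h.py
cat > m.py <<'E'
from h import *
from cell import vision
T,S=cal(vision,'top'),cal(vision,'side')
t=cv2.imread('pics/top0.png')[:,:,::-1]; s=cv2.imread('pics/side0.png')[:,:,::-1]
a=cv2.resize(t[165:305,290:450],None,fx=5,fy=4.28,interpolation=cv2.INTER_CUBIC)
cv2.imwrite('pics/crop.png',a[:,:,::-1])
for col,a,b,z in (('green',(371,225),(340,270),.043),('blue',(194,215),(227,184),.057),('yellow',(224,226),(236,198),.057),('red',(255,236),(246,213),.057)):
    p,r,c=blob(t,col,a); q,r2,c2=blob(s,col,b)
    print(col,p.round(1),cv2.contourArea(c),q.round(1),cv2.contourArea(c2),'plane',onz(T,p,z).round(4),'side',onz(S,q,z).round(4),'tri',*[np.round(x,4) for x in tri(T,p,S,q)])
    if col=='green':
        k=np.array([onz(T,x,z)[:2] for x in cv2.boxPoints(r)]); e=np.diff(np.r_[k,k[:1]],axis=0); print(np.linalg.norm(e,axis=1).round(4),np.degrees(np.arctan2(e[:,1],e[:,0])).round(1))
E
python3 m.py
```

```text
[ 67 179 207] [ 67 150 202]
[107 202 248] [109 179 241]
[ 30 194 253] [ 29 153 254]
[  1 214 253] [  1 186 251]
green [372.4 224.3] 281.0 [338.9 268.3] 223.5 plane [ 0.5389 -0.2551  0.043 ] side [ 0.5361 -0.2584  0.043 ] tri [ 0.5391 -0.2558  0.0396] 0.0001
[0.0397 0.0628 0.0395 0.0627] [ -73.4 -164.2  106.5   15.9]
blue [193.3 214.2] 118.5 [227.  184.3] 40.5 plane [0.5545 0.2448 0.057 ] side [0.5472 0.2369 0.057 ] tri [0.5542 0.2464 0.0502] 0.0018
yellow [223.9 224.9] 122.0 [235.5 197.5] 40.0 plane [0.5268 0.1592 0.057 ] side [0.5218 0.1551 0.057 ] tri [0.5262 0.1601 0.0529] 0.0018
red [254.5 235.5] 128.0 [245.1 213.4] 73.0 plane [0.4994 0.074  0.057 ] side [0.4928 0.0671 0.057 ] tri [0.4989 0.0747 0.0505] 0.0015
```

View pics/crop.png

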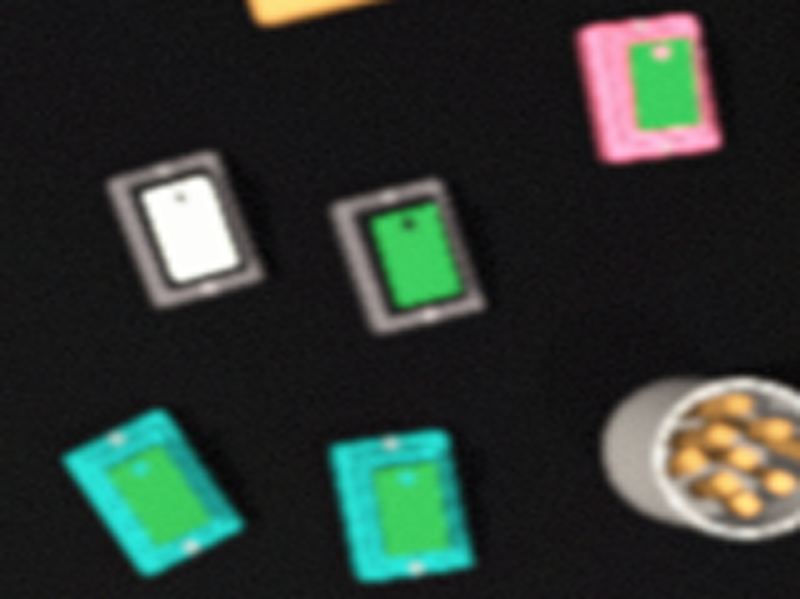

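The crop confirms the choice: the grey-housed green paddle is at crop (418,255), with its black dot at (408,223), the far end, so the paddle's x axis is at about +16° yaw. Lookalikes in the crop are the turquoise ones at (155,495) and (415,510), the pink one at (665,85) and the white switch at (190,228). I'll rise, shut the fingers and turn the tool to the paddle's axis.

```bash
python3 -m handwheel '[[0,0,-0.4,0,0,-0.63,0],[0,0,-0.4,0,0,-0.63,0],[0,0,-0.4,0,0,-0.63,0],[0,0,-0.4,0,0,-0.63,0],[0,0,-0.4,0,0,-0.63,0],[0,0,-0.4,0,0,-0.63,0],[0,0,-0.4,0,0,-0.63,0],[0,0,-0.4,0,0,-0.63,0],[0,0,-0.4,0,0,-0.63,0],[0,0,-0.4,0,0,-0.63,0]]'
cat > go.py <<'E'
import sys
from h import *
from cell import robot
s=robot.sense(); R=Ro.from_quat(s['tcp_rot']); g=np.array([float(v) for v in sys.argv[1:4]])
x=R.as_matrix()[:,0]
print('t',round(s['t'],2),'pos',np.round(s['tool_pos'],4),'yaw x',np.degrees(np.arctan2(x[1],x[0])).round(1),'tilt',R.as_matrix()[2].round(3),'F',np.round(s['wrist_force'],2),'j',np.round(s['joints'],2),'w',round(s['grip_width'],2))
print('units',(R.inv().apply(g-s['tool_pos'])/.03).round(2))
E
python3 go.py .558 -.25 .12
```

```text
t: 1.1
tool_pos: [0.2533, 0.6256, 0.3135]
tcp_rot: [-0.138, 0.99, -0.0, -0.0]
wrist_force: [0.0, 0.2, -0.3]
grip_width: 0.187
finger_force: 0.0
t 1.1 pos [0.2533 0.6256 0.3135] yaw x -164.1 tilt [ 0.    -0.001 -1.   ] F [ 0.01  0.19 -0.28] j [ 1.15  0.11  1.26  0.    1.78 -0.7 ] w 0.19
units [ -1.77 -30.85   6.46]
```

```bash
python3 -m handwheel '[[-0.2,-1,0,0,0,0,0],[-0.2,-1,0,0,0,0,0],[-0.2,-1,0,0,0,0,0],[-0.2,-1,0,0,0,0,0],[-0.2,-1,0,0,0,0,0],[-0.2,-1,0,0,0,0,0],[-0.2,-1,0,0,0,0,0],[-0.2,-1,0,0,0,0,0],[-0.2,-1,0,0,0,0,0],[-0.2,-1,0,0,0,0,0]]' >/dev/null
python3 -m handwheel '[[0,-1,0,0,0,0,0],[0,-1,0,0,0,0,0],[0,-1,0,0,0,0,0],[0,-1,0,0,0,0,0],[0,-1,0,0,0,0,0],[0,-1,0,0,0,0,0],[0,-1,0,0,0,0,0],[0,-1,0,0,0,0,0],[0,-1,0,0,0,0,0],[0,-1,0,0,0,0,0]]' | grep tool_pos
python3 go.py .558 -.25 .12
```

```text
tool_pos: [0.4741, 0.0632, 0.3133]
t 3.1 pos [0.4741 0.0632 0.3133] yaw x -164.2 tilt [ 0.  0. -1.] F [ 1.32 -0.02  0.54] j [ 0.08 -0.32  1.65  0.    1.81 -1.77] w 0.0
units [  0.14 -10.81   6.44]
```

```bash
python3 -m handwheel '[[0,-1,0.4,0,0,0,0],[0,-1,0.4,0,0,0,0],[0,-1,0.4,0,0,0,0],[0,-1,0.4,0,0,0,0],[0,-1,0.4,0,0,0,0],[0,-1,0.4,0,0,0,0],[0,-1,0.4,0,0,0,0],[0,-1,0.4,0,0,0,0],[0,-1,0.4,0,0,0,0],[0,-0.8,0.4,0,0,0,0]]' >/dev/null
python3 -m handwheel '[[0,0,0,0,0,0,0],[0,0,0,0,0,0,0]]'>/dev/null
python3 go.py .558 -.25 .12
python3 - <<'E'
from h import *
from cell import robot,vision
s=robot.sense(); im=vision.camera('wrist'); cv2.imwrite('pics/w1.png',im[:,:,::-1]); c=vision.get_calibration('wrist')
print({k:np.round(v,4).tolist() if not isinstance(v,str) else v for k,v in c.items()})
E
```

```text
t 4.3 pos [ 0.5536 -0.2185  0.193 ] yaw x -164.3 tilt [ 0.001  0.001 -1.   ] F [-0.65  0.   -0.27] j [-0.42 -0.06  1.62  0.    1.58 -2.26] w 0.01
units [ 0.14 -1.05  2.43]
{'intrinsics': [[325.1923, 0.0, 276.0539], [0.0, 325.1923, 204.9825], [0.0, 0.0, 1.0]], 'mount': [[0.0, -0.9568, -0.2907, 0.0811], [1.0, -0.0001, 0.0004, 0.0015], [-0.0005, -0.2907, 0.9568, -0.1914], [0.0, 0.0, 0.0, 1.0]]}
```

View pics/w1.png

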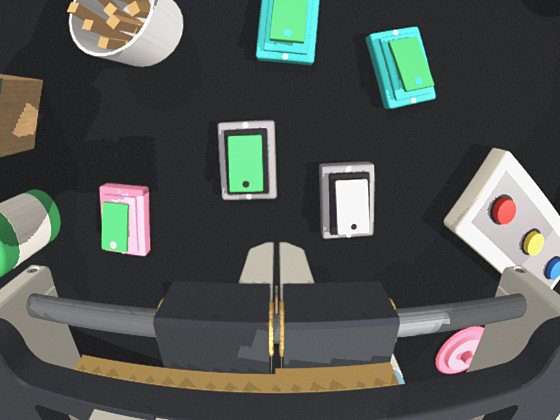

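The wrist picture shows the grey-housed green paddle centred at (245,164) with its dot at (245,184), and the white one at (351,207). The console keys are red (504,210), yellow (533,242) and blue (554,267). I'll cast these points onto their planes.

```bash
cat >> h.py <<'E'
def wray(c,s,p,z):
    K=np.array(c['intrinsics']); M=np.array(c['mount']); u=(np.array(p)-K[:2,2])/K[0,0]; th=np.linalg.norm(u)
    d=np.r_[u/th*np.sin(th),np.cos(th)]; R=Ro.from_quat(s['tcp_rot']).as_matrix()
    o=s['tool_pos']+R@M[:3,3]; d=R@M[:3,:3]@d
    return o+d*(z-o[2])/d[2]
E
python3 - <<'E'
from h import *
from cell import robot,vision
s=robot.sense(); c=vision.get_calibration('wrist'); im=cv2.imread('pics/w1.png')[:,:,::-1]
p,r,ct=blob(im,'green',(245,164),100); P=wray(c,s,p,.045)
g=cv2.cvtColor(im,cv2.COLOR_RGB2GRAY); w=g[178:190,239:252].astype(float); w=np.clip(110-w,0,None); yy,xx=np.mgrid[178:190,239:252]; dp=((w*xx).sum()/w.sum(),(w*yy).sum()/w.sum())
D=wray(c,s,dp,.0493); v=D-P
print('centre',p,P.round(4),'dot',np.round(dp,1),D.round(4),np.linalg.norm(v[:2]).round(4),np.degrees(np.arctan2(v[1],v[0])).round(1))
k=np.array([wray(c,s,x,.045)[:2] for x in cv2.boxPoints(r)]); e=np.diff(np.r_[k,k[:1]],axis=0); print(np.linalg.norm(e,axis=1).round(4),np.degrees(np.arctan2(e[:,1],e[:,0])).round(1))
for col,a in (('red',(504,210)),('yellow',(533,242))): print(col,wray(c,s,blob(im,col,a)[0],.055).round(4))
E
```

```text
centre [245.08031065 163.11843615] [ 0.539  -0.2546  0.045 ] dot [245.4 183.7] [ 0.5596 -0.2486  0.0493] 0.0215 16.4
[0.0367 0.0617 0.0381 0.0622] [ 106.8   17.1  -72.5 -164.2]
red [0.4993 0.0724 0.055 ]Traceback (most recent call last):
  File "<stdin>", line 9, in <module>
  File "h.py", line 24, in blob
    c=min(cs,key=lambda c:np.linalg.norm(f(c)-near))
ValueError: min() iterable argument is empty
```

```bash
python3 -m handwheel '[[0.04,-0.5,0.5,0,0,0,0],[0.05,-0.53,0.5,0,0,0,0],[0.05,0,0.7,0,0,0,0],[0,0,0.7,0,0,0,0],[0,0,0.7,0,0,0,0],[0,0,0.6,0,0,0,0],[0,0,0.4,0,0,0,0],[0,0,0,0,0,0,0],[0,0,0,0,0,0,0]]' | grep tool_pos
python3 go.py .5578 -.2494 .042
```

```text
tool_pos: [0.5584, -0.2496, 0.0709]
t 5.25 pos [ 0.5584 -0.2496  0.0709] yaw x -164.2 tilt [-0. -0. -1.] F [ 0.39 -0.21  0.03] j [-0.46  0.04  1.72 -0.    1.38 -2.31] w 0.01
units [0.02 0.01 0.96]
```

Aligned to within 1 mm. I'll press down gently, in small steps.

```bash
python3 -m handwheel '[[0,0,0.3,0,0,0,0],[0,0,0.3,0,0,0,0],[0,0,0.15,0,0,0,0],[0,0,0.1,0,0,0,0],[0,0,0.07,0,0,0,0],[0,0,0.04,0,0,0,0],[0,0,0,0,0,0,0],[0,0,0,0,0,0,0]]' | grep -E 'tool_pos|force'
python3 go.py .5578 -.2494 .042
```

```text
tool_pos: [0.5583, -0.2494, 0.0419]
wrist_force: [0.2, -0.0, -0.5]
finger_force: 0.0
t 6.05 pos [ 0.5583 -0.2494  0.0419] yaw x -164.2 tilt [-0. -0. -1.] F [ 0.17 -0.02 -0.48] j [-0.46  0.06  1.75 -0.    1.33 -2.31] w 0.01
units [ 0.02  0.   -0.  ]
```

```bash
for i in 1; do python3 -m handwheel '[[0,0,0.05,0,0,0,0],[0,0,0,0,0,0,0]]' | grep -E 'tool_pos|wrist_force'; python3 -m handwheel '[[0,0,0.05,0,0,0,0],[0,0,0,0,0,0,0]]' | grep -E 'tool_pos|wrist_force'; done
python3 - <<'E'
from cell import vision
import cv2
cv2.imwrite('pics/s2.png',cv2.resize(vision.camera('side')[220:320,280:400],None,fx=5,fy=5,interpolation=cv2.INTER_CUBIC)[:,:,::-1])
E
```

```text
tool_pos: [0.5582, -0.2493, 0.04]
wrist_force: [0.2, 0.5, 0.7]
tool_pos: [0.5581, -0.2493, 0.0384]
wrist_force: [-0.4, 0.7, 0.4]
```

View pics/s2.png

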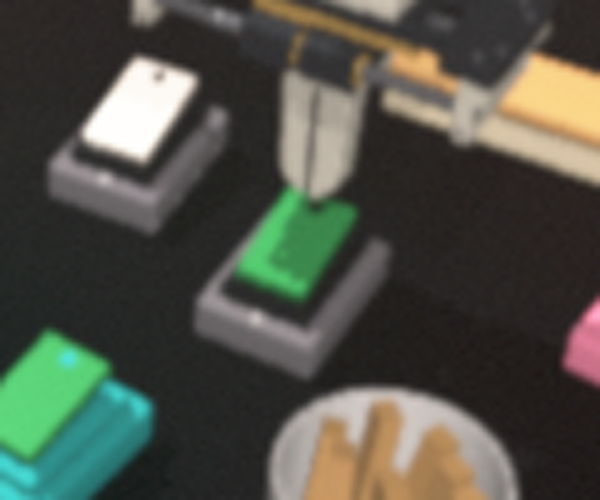

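The side crop shows the fingertip at crop (318,195), just above the green paddle's dot at (315,205). It doesn't look pressed yet. I'll compare the projected TCP with the visible tip.

```bash
python3 - <<'E'
from h import *
from cell import robot,vision
S=cal(vision,'side'); s=robot.sense(); p=s['tool_pos']
def pr(x): q=S[0]@(S[1]@np.array(x)+S[2]); return ((q[:2]/q[2]-[280,220])*5).round(0)
print('tcp',p.round(4),pr(p),'dot off',pr([.5596,-.2486,.0493]),'dot on',pr([.5601,-.2486,.0407]),'off/on near end',pr([.510,-.263,.039]),pr([.510,-.263,.051]), 'F',s['wrist_force'].round(2),'tau',np.round(s['tau'],2))
E
```

```text
tcp [ 0.5581 -0.2494  0.0385] [311. 220.] dot off [314. 202.] dot on [313. 215.] off/on near end [263. 276.] [265. 257.] F [ 0.28 -0.61  0.24] tau [-0.000e+00 -6.357e+01 -5.818e+01 -6.000e-02  2.000e-02 -0.000e+00]
```

```bash
python3 - <<'E'
from h import *
from cell import robot,vision
c=vision.get_calibration('wrist'); K=np.array(c['intrinsics']); Mi=np.linalg.inv(np.array(c['mount']))
for P in ([0,0,0],[.011,0,0],[.011,0,-.012],[-.011,0,0],[0,.0175,0],[0,0,-.012]):
    q=(Mi@np.r_[P,1])[:3]; th=np.arctan2(np.linalg.norm(q[:2]),q[2]); print(P,(q[:2]/np.linalg.norm(q[:2])*th*K[0,0]+K[:2,2]).round(1))
im=vision.camera('wrist'); cv2.imwrite('pics/w2.png',cv2.resize(im[100:300,170:390],None,fx=3,fy=3,interpolation=cv2.INTER_CUBIC)[:,:,::-1])
E
```

```text
[0, 0, 0] [273.6 239.3]
[0.011, 0, 0] [273.6 223.1]
[0.011, 0, -0.012] [273.4 230.1]
[-0.011, 0, 0] [273.7 254.8]
[0, 0.0175, 0] [301.  239.2]
[0, 0, -0.012] [273.5 247. ]
```

View pics/w2.png

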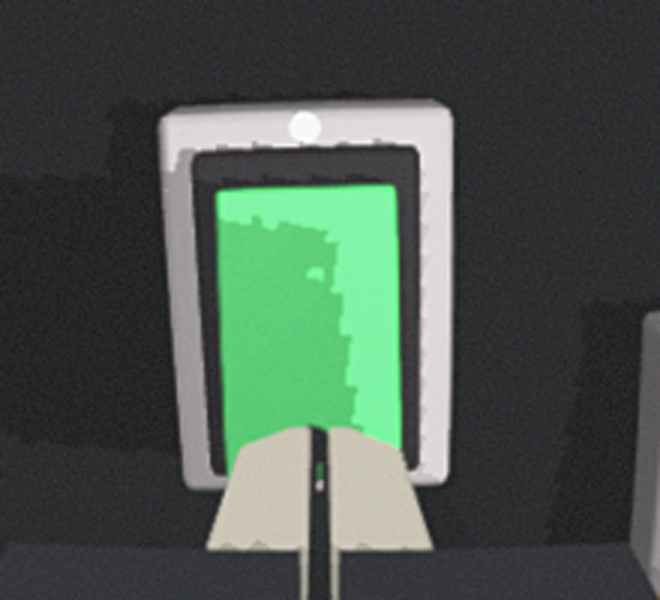

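The wrist crop shows the tip's front edge at crop (318,428), and the paddle is still raised. The closed fingertip really ends about 1 cm above the reported TCP, so there is no contact yet. I'll feel downwards using the force reading.

```bash
w(){ grep -E 'tool_pos|wrist_force'; }
python3 -m handwheel '[[0,0,0.07,0,0,0,0],[0,0,0,0,0,0,0]]' | w; python3 -m handwheel '[[0,0,0.07,0,0,0,0],[0,0,0,0,0,0,0]]' | w; python3 -m handwheel '[[0,0,0.07,0,0,0,0],[0,0,0,0,0,0,0]]' | w
```

```text
tool_pos: [0.5581, -0.2493, 0.0362]
wrist_force: [0.6, 0.5, 0.5]
tool_pos: [0.5581, -0.2493, 0.0341]
wrist_force: [-0.5, 0.1, 1.2]
tool_pos: [0.5581, -0.2493, 0.032]
wrist_force: [0.3, 0.8, 0.2]
```

```bash
w(){ grep -E 'tool_pos|wrist_force'; }
python3 -m handwheel '[[0,0,0.07,0,0,0,0],[0,0,0,0,0,0,0]]' | w; python3 -m handwheel '[[0,0,0.07,0,0,0,0],[0,0,0,0,0,0,0]]' | w
python3 - <<'E'
from cell import vision
import cv2
cv2.imwrite('pics/s3.png',cv2.resize(vision.camera('side')[220:320,280:400],None,fx=5,fy=5,interpolation=cv2.INTER_CUBIC)[:,:,::-1])
E
```

```text
tool_pos: [0.5581, -0.2493, 0.0299]
wrist_force: [0.0, -0.4, -0.0]
tool_pos: [0.5581, -0.2494, 0.0279]
wrist_force: [-0.7, 0.5, 0.1]
```

View pics/s3.png

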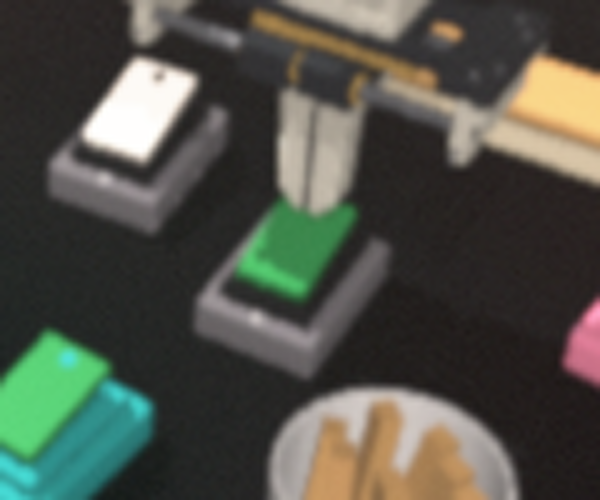

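The tip's lower end is now at crop (315,213), and the paddle is still off. I'll triangulate the tip from the earlier side/wrist pair, taken at the same pose with TCP z 0.0385.

```bash
python3 - <<'E'
from h import *
from cell import robot,vision
c=vision.get_calibration('wrist'); S=cal(vision,'side'); s=dict(robot.sense()); tp=np.array([.5581,-.2494,.0385]); s['tool_pos']=tp
A=wray(c,s,(276,242.7),.06); B=wray(c,s,(276,242.7),.02); R=Ro.from_quat(s['tcp_rot'])
for px in ((313,195),(315,199),(318,199)):
    o,d=ray(S,(280+px[0]/5,220+px[1]/5)); d/=np.linalg.norm(d); e=(B-A)/np.linalg.norm(B-A)
    k=np.linalg.lstsq(np.c_[e,-d],o-A,rcond=None)[0]; a,b=A+k[0]*e,o+k[1]*d
    print(px,((a+b)/2).round(4),'gap',np.linalg.norm(a-b).round(4),'in tool mm',(R.inv().apply((a+b)/2-tp)*1000).round(1))
E
```

```text
(313, 195) [ 0.5535 -0.2506  0.0576] gap 0.0035 in tool mm [  4.8   0.1 -19.1]
(315, 199) [ 0.5553 -0.2503  0.0538] gap 0.004 in tool mm [  3.   -0.1 -15.3]
(318, 199) [ 0.556  -0.2506  0.0535] gap 0.0054 in tool mm [  2.3  -0.6 -15. ]
```

```bash
w(){ grep -E 'tool_pos|wrist_force'; }
python3 -m handwheel '[[0,0,0.07,0,0,0,0],[0,0,0,0,0,0,0]]' | w; python3 -m handwheel '[[0,0,0.07,0,0,0,0],[0,0,0,0,0,0,0]]' | w; python3 -m handwheel '[[0,0,0.07,0,0,0,0],[0,0,0,0,0,0,0]]' | w
```

```text
tool_pos: [0.5581, -0.2493, 0.0258]
wrist_force: [-0.1, -0.2, 0.6]
tool_pos: [0.5584, -0.2494, 0.024]
wrist_force: [0.8, -0.2, 1.6]
tool_pos: [0.5583, -0.2494, 0.0218]
wrist_force: [1.2, -0.5, 1.8]
```

```bash
w(){ grep -E 'tool_pos|wrist_force'; }
python3 -m handwheel '[[0,0,0.05,0,0,0,0],[0,0,0,0,0,0,0]]' | w; python3 -m handwheel '[[0,0,0.05,0,0,0,0],[0,0,0,0,0,0,0]]' | w; python3 -m handwheel '[[0,0,0.05,0,0,0,0],[0,0,0,0,0,0,0]]' | w
```

```text
tool_pos: [0.5582, -0.2494, 0.0202]
wrist_force: [1.8, 0.5, 1.5]
tool_pos: [0.5586, -0.2493, 0.0192]
wrist_force: [2.9, 1.8, 4.1]
tool_pos: [0.559, -0.2492, 0.0179]
wrist_force: [5.7, 3.1, 6.6]
```

```bash
w(){ grep -E 'tool_pos|wrist_force'; }
python3 -m handwheel '[[0,0,0.04,0,0,0,0],[0,0,0,0,0,0,0]]' | w
```

```text
tool_pos: [0.5593, -0.2492, 0.0173]
wrist_force: [5.6, 3.1, 9.6]
```

```bash
w(){ grep -E 'tool_pos|wrist_force'; }
python3 -m handwheel '[[0,0,0.06,0,0,0,0],[0,0,0,0,0,0,0]]' | w;python3 -m handwheel '[[0,0,0.06,0,0,0,0],[0,0,0,0,0,0,0]]' | w
python3 - <<'E'
from cell import vision
import cv2,numpy as np
a=cv2.resize(vision.camera('side')[220:320,280:400],None,fx=4,fy=4,interpolation=cv2.INTER_CUBIC)
b=cv2.resize(vision.camera('wrist')[100:260,190:350],(400,400),interpolation=cv2.INTER_CUBIC)
cv2.imwrite('pics/s4.png',np.hstack([a[:,90:],b])[:,:,::-1])
E
```

```text
tool_pos: [0.5595, -0.2493, 0.0169]
wrist_force: [-0.3, 8.9, 23.1]
tool_pos: [0.5598, -0.2494, 0.0165]
wrist_force: [-6.7, 10.4, 38.4]
```

View pics/s4.png

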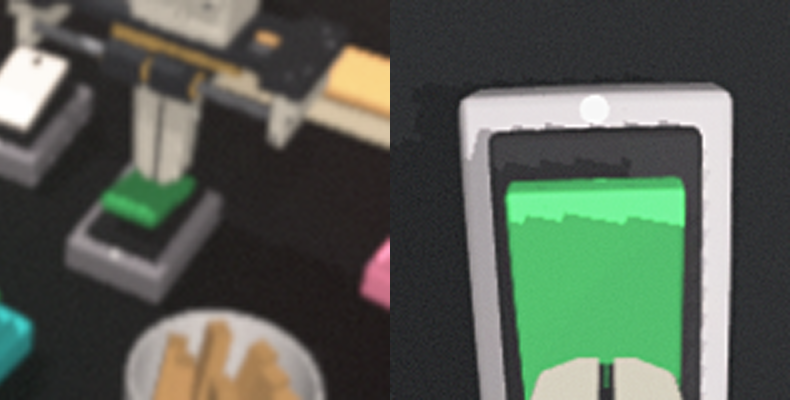

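The paddle's near end is now raised and its far half is down, with the force rising to a hard stop (38 N), so the green rocker is fully on. The real tip level is TCP z + 25 mm. I'll lift off and turn to the console's row direction.

```bash
python3 -m handwheel '[[0,0,-0.4,0,0,0,0],[0,0,-0.8,0,0,0,0],[0,0,-1,0,0,0,0],[0,0,-1,0,0,0,0],[0,0,-1,0,0,0.95,0],[0,0,0,0,0,0.95,0],[0,0,0,0,0,0.95,0],[0,0,0,0,0,0.95,0],[0,0,0,0,0,0.95,0],[0,0,0,0,0,0.92,0]]' >/dev/null
python3 go.py .5545 .2445 .13
python3 - <<'E'
from h import *
from cell import vision
S=cal(vision,'side'); im=vision.camera('side'); T=cal(vision,'top'); 
q,r,c=blob(im,'green',(339,268)); print('side green',q.round(1),cv2.contourArea(c),'was [338.9 268.3] 223.5', cv2.boundingRect(c))
E
```

```text
t 10.5 pos [ 0.5578 -0.2494  0.1381] yaw x 161.5 tilt [ 0.001 -0.    -1.   ] F [0.37 0.27 1.14] j [-0.46 -0.    1.65 -0.    1.49 -1.71] w 0.0
units [ 5.33 15.58  0.27]
side green [338.9 268.1] 152.0 was [338.9 268.3] 223.5 (329, 260, 21, 16)
```

```bash
python3 -m handwheel '[[0.33,0.97,0,0,0,0,0],[0.33,0.97,0,0,0,0,0],[0.33,0.97,0,0,0,0,0],[0.33,0.97,0,0,0,0,0],[0.33,0.97,0,0,0,0,0],[0.33,0.97,0,0,0,0,0],[0.33,0.97,0,0,0,0,0],[0.33,0.97,0,0,0,0,0]]' >/dev/null
python3 -m handwheel '[[0.33,0.97,0,0,0,0,0],[0.33,0.97,0,0,0,0,0],[0.33,0.97,0,0,0,0,0],[0.33,0.97,0,0,0,0,0],[0.33,0.97,0,0,0,0,0],[0.33,0.97,0,0,0,0,0],[0,0,0,0,0,0,0],[0,0,0,0,0,0,0]]' >/dev/null
python3 go.py .5545 .2445 .13
python3 - <<'E'
from h import *
from cell import robot,vision
s=robot.sense(); im=vision.camera('wrist'); cv2.imwrite('pics/w5.png',im[:,:,::-1]); c=vision.get_calibration('wrist'); print(s['tool_pos'])
# expected pixels -> blobs nearest, cast at z=.057
h=cv2.cvtColor(im,cv2.COLOR_RGB2HSV).astype(int)
for col,(lo,hi) in dict(blue=(100,128),yellow=(22,36),red=(0,8)).items():
    m=((h[...,0]>=lo)&(h[...,0]<=hi)&(h[...,1]>110)&(h[...,2]>90)).astype(np.uint8)
    n,l,st,ce=cv2.connectedComponentsWithStats(m)
    for i in range(1,n):
        if st[i,4]>150: print(col,ce[i].round(1),st[i].tolist(),wray(c,s,ce[i],.056).round(4))
E
```

```text
t 12.15 pos [0.554  0.181  0.1381] yaw x 161.9 tilt [ 0.001 -0.001 -1.   ] F [ 0.06  0.69 -0.16] j [ 0.27 -0.06  1.71 -0.    1.49 -0.98] w 0.0
units [0.64 2.02 0.27]
[0.55398254 0.18104962 0.13813366]
blue [346.7 180.7] [329, 161, 37, 40, 1152] [0.5536 0.2476 0.056 ]
blue [493.9 240.7] [467, 204, 53, 68, 2111] [0.6676 0.3944 0.056 ]
yellow [244.4 181. ] [225, 161, 40, 41, 1255] [0.5264 0.1627 0.056 ]
red [148.7 182.4] [131, 164, 37, 38, 1084] [0.4991 0.0787 0.056 ]
```

View pics/w5.png

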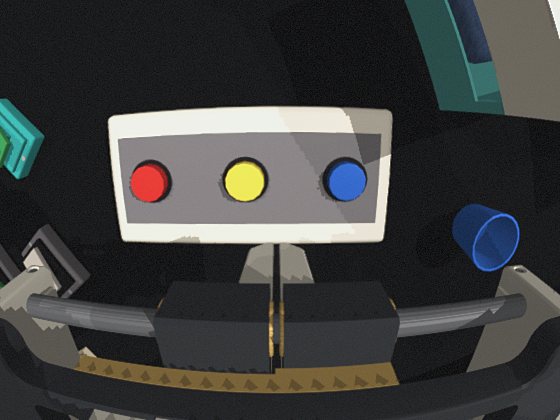

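The wrist picture shows blue at (347,181), yellow (244,181) and red (149,182), with the row aligned to the tool. Blue casts to about (0.554, 0.246), which agrees with the top view. I'll move above it and come down.

```bash
python3 -m handwheel '[[0.22,0.7,0,0,0,0,0],[0.22,0.7,0.2,0,0,0,0],[0.21,0.66,0.5,0,0,0,0],[0,0,0.7,0,0,0,0],[0,0,0.7,0,0,0,0],[0,0,0.6,0,0,0,0],[0,0,0.4,0,0,0,0],[0,0,0,0,0,0,0],[0,0,0,0,0,0,0]]' |grep -E 'tool_pos|wrist_f'
python3 go.py .5542 .2458 .034
```

```text
tool_pos: [0.5555, 0.2453, 0.0462]
wrist_force: [-0.4, 0.2, 0.8]
t 13.1 pos [0.5555 0.2453 0.0462] yaw x 161.7 tilt [-0.  0. -1.] F [-0.42  0.25  0.85] j [ 0.37  0.05  1.76 -0.    1.34 -0.88] w 0.0
units [0.05 0.   0.41]
```

```bash
w(){ grep -E 'tool_pos|wrist_force'; }
python3 -m handwheel '[[0.05,0,0.2,0,0,0,0],[0,0,0.15,0,0,0,0],[0,0,0,0,0,0,0]]' | w
for i in 1; do python3 -m handwheel '[[0,0,0.08,0,0,0,0],[0,0,0,0,0,0,0]]' | w; python3 -m handwheel '[[0,0,0.08,0,0,0,0],[0,0,0,0,0,0,0]]' | w; python3 -m handwheel '[[0,0,0.08,0,0,0,0],[0,0,0,0,0,0,0]]' | w; done
```

```text
tool_pos: [0.5534, 0.2461, 0.0346]
wrist_force: [0.2, -0.6, 0.1]
tool_pos: [0.5536, 0.2462, 0.0325]
wrist_force: [0.3, -0.4, 0.1]
tool_pos: [0.5538, 0.2462, 0.0302]
wrist_force: [-0.8, -0.2, 0.3]
tool_pos: [0.5538, 0.2462, 0.0277]
wrist_force: [-0.1, 1.1, 0.1]
```

```bash
w(){ grep -E 'tool_pos|wrist_force'; }
python3 -m handwheel '[[0,0,0.06,0,0,0,0],[0,0,0,0,0,0,0]]' | w; python3 -m handwheel '[[0,0,0.06,0,0,0,0],[0,0,0,0,0,0,0]]' | w; python3 -m handwheel '[[0,0,0.06,0,0,0,0],[0,0,0,0,0,0,0]]' | w; python3 -m handwheel '[[0,0,0.06,0,0,0,0],[0,0,0,0,0,0,0]]' | w
```

```text
tool_pos: [0.5537, 0.2462, 0.0258]
wrist_force: [-0.1, -0.4, -0.9]
tool_pos: [0.5538, 0.2463, 0.025]
wrist_force: [-4.8, -3.0, 10.1]
tool_pos: [0.5539, 0.2463, 0.0248]
wrist_force: [-12.4, -5.2, 26.0]
tool_pos: [0.5541, 0.2463, 0.0246]
wrist_force: [-20.3, -8.3, 42.6]
```

A hard stop at z 0.025 with side force and no clear sliding phase is doubtful, so I'll lift and look.

```bash
python3 -m handwheel '[[0,0,-0.3,0,0,0,0],[0,0,-0.8,0,0,0,0],[0,0,-0.9,0,0,0,0],[0,0,0,0,0,0,0]]' | grep -E 'tool_pos|wrist_f'
python3 - <<'E'
from h import *
from cell import robot,vision
s=robot.sense(); c=vision.get_calibration('wrist'); im=vision.camera('wrist'); sd=vision.camera('side'); cv2.imwrite('pics/w6.png',im[:,:,::-1]); cv2.imwrite('pics/s6.png',sd[:,:,::-1])
h=cv2.cvtColor(im,cv2.COLOR_RGB2HSV).astype(int)
for col,(lo,hi) in dict(blue=(100,128),yellow=(22,36),red=(0,8)).items():
    m=((h[...,0]>=lo)&(h[...,0]<=hi)&(h[...,1]>110)&(h[...,2]>90)).astype(np.uint8)
    n,l,st,ce=cv2.connectedComponentsWithStats(m)
    for i in range(1,n):
        if st[i,4]>150: print(col,ce[i].round(1),st[i].tolist(),wray(c,s,ce[i],.056).round(4))
a=cv2.resize(sd[150:250,190:290],(400,400),interpolation=cv2.INTER_CUBIC); b=cv2.resize(im[120:280,140:300],(400,400),interpolation=cv2.INTER_CUBIC)
cv2.imwrite('pics/x6.png',np.hstack([a,b])[:,:,::-1])
E
```

```text
tool_pos: [0.5551, 0.2467, 0.0843]
wrist_force: [-0.3, 0.0, -0.2]
blue [275.  219.9] [252, 198, 46, 45, 1594] [0.5515 0.2487 0.056 ]
blue [464.3 272.4] [430, 236, 71, 69, 2612] [0.6519 0.3902 0.056 ]
yellow [158.  221.6] [136, 199, 45, 46, 1596] [0.5258 0.1647 0.056 ]
red [ 65.5 220.7] [48, 201, 37, 41, 1128] [0.4988 0.0811 0.056 ]
```

View pics/x6.png

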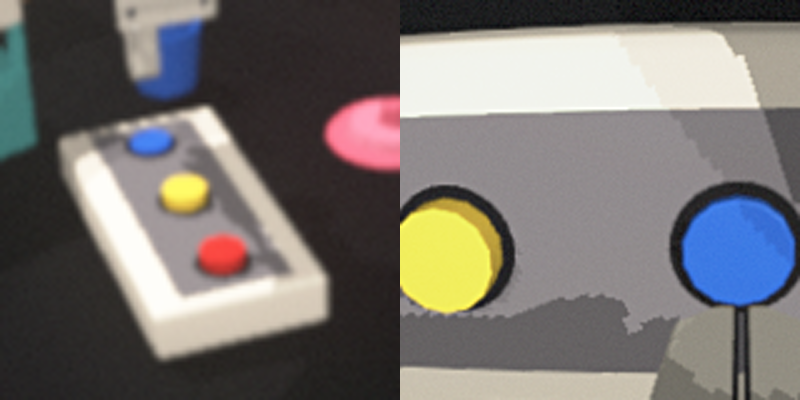

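The crop shows the blue key flush-low and centred in its ring, with no wall visible in the side view, while yellow and red still stand proud. The stop came 7 mm below the expected contact, so blue is in. I'll check the console hasn't shifted, then go to yellow.

```bash
python3 - <<'E'
from h import *
a=cv2.imread('pics/side0.png')[:,:,::-1]; b=cv2.imread('pics/s6.png')[:,:,::-1]
for col,p in (('blue',(227,184)),('yellow',(236,198)),('red',(246,213))):
    for im in (a,b): 
        q,r,c=blob(im,col,p,100); print(col,q.round(2),cv2.contourArea(c),cv2.boundingRect(c))
E
python3 -m handwheel '[[0,-0.5,0,0,0,0,0],[0,-0.9,0,0,0,0,0],[0,-0.9,0,0,0,0,0],[0,-0.7,0,0,0,0,0],[0,0,0.4,0,0,0,0],[0,0,0.5,0,0,0,0],[0,0,0.3,0,0,0,0],[0,0,0,0,0,0,0]]' |grep -E 'tool_pos|wrist_f'
python3 go.py .5266 .1608 .034
```

```text
blue [227.06 184.22] 62.5 (222, 180, 11, 9)
blue [227.14 185.21] 45.5 (222, 182, 11, 7)
yellow [235.46 196.98] 49.5 (231, 194, 10, 7)
yellow [235.46 196.98] 49.5 (231, 194, 10, 7)
red [245.35 213.36] 86.0 (240, 209, 12, 10)
red [245.38 213.44] 88.0 (240, 209, 12, 10)
tool_pos: [0.5244, 0.1609, 0.0421]
wrist_force: [-0.2, -0.4, 0.4]
t 16.1 pos [0.5244 0.1609 0.0421] yaw x 161.8 tilt [ 0.003 -0.002 -1.   ] F [-0.21 -0.44  0.37] j [ 0.25 -0.07  1.88  0.    1.33 -1.  ] w 0.01
units [-0.07  0.02  0.27]
```

The console is unmoved and blue's top dropped 2 px, which matches 7 mm. Pressing yellow now.

```bash
w(){ grep -E 'tool_pos|wrist_force'; }
python3 -m handwheel '[[-0.06,0.02,0.2,0,0,0,0],[0,0,0.15,0,0,0,0],[0,0,0.1,0,0,0,0],[0,0,0,0,0,0,0]]' | w
python3 -m handwheel '[[0,0,0.08,0,0,0,0],[0,0,0,0,0,0,0]]' | w; python3 -m handwheel '[[0,0,0.06,0,0,0,0],[0,0,0,0,0,0,0]]' | w
```

```text
tool_pos: [0.5275, 0.1609, 0.031]
wrist_force: [-0.1, 0.7, 1.8]
tool_pos: [0.5276, 0.1609, 0.0289]
wrist_force: [-1.1, 1.8, 3.1]
tool_pos: [0.5275, 0.1609, 0.0271]
wrist_force: [-0.2, 2.2, 3.5]
```

```bash
w(){ grep -E 'tool_pos|wrist_force'; }
python3 -m handwheel '[[0,0,0.06,0,0,0,0],[0,0,0,0,0,0,0]]' | w; python3 -m handwheel '[[0,0,0.06,0,0,0,0],[0,0,0,0,0,0,0]]' | w; python3 -m handwheel '[[0,0,0.06,0,0,0,0],[0,0,0,0,0,0,0]]' | w
```

```text
tool_pos: [0.5275, 0.1609, 0.0252]
wrist_force: [0.1, 3.7, 3.8]
tool_pos: [0.5277, 0.1609, 0.0248]
wrist_force: [-6.8, 0.5, 18.0]
tool_pos: [0.5279, 0.1609, 0.0245]
wrist_force: [-14.6, -1.2, 35.7]
```

Bottomed at the same level as blue. I'll lift well clear and check everything.

```bash
python3 -m handwheel '[[0,0,-0.3,0,0,0,0],[0,0,-0.8,0,0,0,0],[0,0,-1,0,0,0,0],[0,0,-1,0,0,0,0],[0,0,-1,0,0,0,0],[0,0,0,0,0,0,0],[0,0,0,0,0,0,0],[0,0,0,0,0,0,0]]' | grep -E 'tool_pos|wrist_f|^t:'
python3 - <<'E'
from h import *
from cell import vision
a=cv2.imread('pics/side0.png')[:,:,::-1]; b=vision.camera('side')
for col,p in (('blue',(227,184)),('yellow',(236,198)),('red',(246,213)),('green',(339,268))):
    for im in (a,b):
        q,r,c=blob(im,col,p,100); print(col,q.round(2),cv2.contourArea(c),cv2.boundingRect(c))
cv2.imwrite('pics/s7.png',b[:,:,::-1])
E
```

```text
t: 18.3
tool_pos: [0.5269, 0.1605, 0.1431]
wrist_force: [0.3, 0.0, -0.6]
blue [227.06 184.22] 62.5 (222, 180, 11, 9)
blue [227.1  185.33] 43.5 (222, 182, 11, 7)
yellow [235.46 196.98] 49.5 (231, 194, 10, 7)
yellow [235.53 196.93] 48.5 (231, 194, 10, 7)
red [245.35 213.36] 86.0 (240, 209, 12, 10)
red [245.32 213.41] 87.0 (240, 209, 12, 10)
green [339.11 267.87] 311.0 (327, 256, 25, 24)
green [338.98 268.21] 219.5 (328, 260, 23, 17)
```

View pics/s7.png

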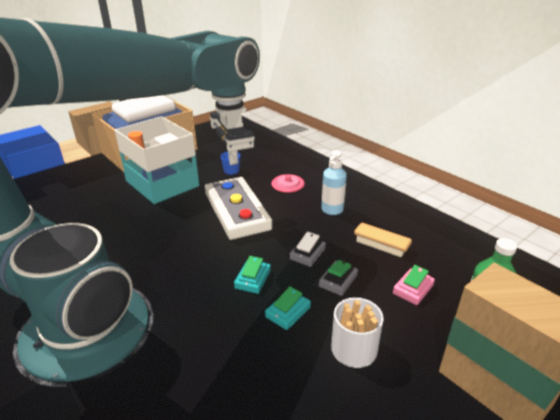

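The green rocker at (339,268) is on, and blue (227,185) is in. Yellow (235,197) is back up, nothing else has moved, and the tool is clear of everything.

```bash
python3 -c "from cell import robot; print(robot.close_job())"
```

```text
the job is handed in; nothing more can be done
None
```

The job is handed in at about 18 s: the green rocker is fully on, the blue key is all the way in, and the yellow key was pressed right down and sprang back, in that order; the last side picture shows the console, white rocker, red key and other things where they were.

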